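# Load the core plugs into the sample shuttle in depth order

### The job

Move the four rock core plugs from the blue tray into the wells of the aluminium sample shuttle, one to a well, keeping their depth order: the plug next to the red block in the tray goes into the well next to the shuttle's red end, and so on along the row. Set each one upright on the floor of its well without dropping it or knocking it over, and leave the flat end trims where they lie in the tray.

Things in the scene. Friction and masses are not known exactly. Their poses are not given: they have to be found in the camera images.
- plug_limestone: loose core plug of off-white limestone: upright cylinder 25 mm across and 48 mm tall, about 60 g, with a few thin bands; origin at the centre of its foot, z along its axis. It starts standing in a cell of the blue tray, foot 4 mm above the bench; its neighbours' axes are about 56 mm away along the row, so grip it across the row (fingers closing along the tray's x), 30 to 44 mm above its foot.
- plug_sandstone: loose core plug of ochre-yellow sandstone: upright cylinder 25 mm across and 48 mm tall, about 60 g, with a few thin bands; origin at the centre of its foot, z along its axis. It starts standing in a cell of the blue tray, foot 4 mm above the bench; its neighbours' axes are about 56 mm away along the row, so grip it across the row (fingers closing along the tray's x), 30 to 44 mm above its foot.
- plug_basalt: loose core plug of black basalt: upright cylinder 25 mm across and 48 mm tall, about 60 g, with a few thin bands; origin at the centre of its foot, z along its axis. It starts standing in a cell of the blue tray, foot 4 mm above the bench; its neighbours' axes are about 56 mm away along the row, so grip it across the row (fingers closing along the tray's x), 30 to 44 mm above its foot.
- plug_serpentinite: loose core plug of dark green serpentinite: upright cylinder 25 mm across and 48 mm tall, about 60 g, with a few thin bands; origin at the centre of its foot, z along its axis. It starts standing in a cell of the blue tray, foot 4 mm above the bench; its neighbours' axes are about 56 mm away along the row, so grip it across the row (fingers closing along the tray's x), 30 to 44 mm above its foot.
- trim_limestone: loose end trim cut from the off-white limestone plug: flat disc of the same rock, 25 mm across and 10 mm thick, lying in the same tray cell about 50 mm behind the plug (tray +x); origin at the centre of its underside, at the start 4 mm above the bench, its x and y axes along the tray's. It stays in the tray and marks that plug's place in the row.
- trim_sandstone: loose end trim cut from the ochre-yellow sandstone plug: flat disc of the same rock, 25 mm across and 10 mm thick, lying in the same tray cell about 50 mm behind the plug (tray +x); origin at the centre of its underside, at the start 4 mm above the bench, its x and y axes along the tray's. It stays in the tray and marks that plug's place in the row.
- trim_basalt: loose end trim cut from the black basalt plug: flat disc of the same rock, 25 mm across and 10 mm thick, lying in the same tray cell about 50 mm behind the plug (tray +x); origin at the centre of its underside, at the start 4 mm above the bench, its x and y axes along the tray's. It stays in the tray and marks that plug's place in the row.
- trim_serpentinite: loose end trim cut from the dark green serpentinite plug: flat disc of the same rock, 25 mm across and 10 mm thick, lying in the same tray cell about 50 mm behind the plug (tray +x); origin at the centre of its underside, at the start 4 mm above the bench, its x and y axes along the tray's. It stays in the tray and marks that plug's place in the row.
- top_block: bright red marker block, 60 x 24 x 24 mm, fixed in one end cell of the blue tray (a bare wooden block lies in the other end cell): it marks the top end of the row, where the shallowest plug is. Origin at the centre of its underside, 4 mm above the bench; its x and y axes are the tray's (y along the row). The nearest plug's axis is about 46 mm away along the row, the next ones 56 mm further each. The tray is 118 x 300 mm with walls 14 mm high and is fixed for the job.
- shuttle: aluminium sample shuttle, fixed for the job: bar 66 mm (x) by 250 mm (y) and 18 mm high with four round wells in a row, 40 mm wide and 12 mm deep (flat floor 6 mm above the bench), at x = 0 and y = +87, +29, -29 and -87 mm. Origin at the centre of its underside. The red end cap (26 mm high) is at its +y end, a small black knob at its -y end; the first well is the one next to the red cap (y = +87 mm), the fourth the one at y = -87 mm.
Mind the look-alikes: they are no part of the job. What is shaped like the plug_limestone but purple is not meant.

How it is judged:
At the end, for the whole second after the job is handed in: Each plug has the rank from the shuttle's red cap that its trim has from the red block: within 10 mm of its well's centre in x and y, foot within 4 mm of the well floor, within 0.12 rad of upright, released and at rest; each trim within 15 mm of where it lay (((horizontal distance between trim_limestone and top_block below 0.082 m and y of plug_limestone in the frame of shuttle between 0.077 and 0.097 m) or (horizontal distance between trim_limestone and top_block between 0.082 and 0.135 m and y of plug_limestone in the frame of shuttle between 0.019 and 0.039 m) or (horizontal distance between trim_limestone and top_block between 0.135 and 0.19 m and y of plug_limestone in the frame of shuttle between -0.039 and -0.019 m) or (horizontal distance between trim_limestone and top_block above 0.19 m and y of plug_limestone in the frame of shuttle between -0.097 and -0.077 m)) and x of plug_limestone in the frame of shuttle between -0.01 and 0.01 m and z of plug_limestone in the frame of shuttle between 0.002 and 0.01 m and angle between each of plug_limestone, plug_sandstone, plug_basalt, plug_serpentinite's own z axis and vertical below 0.12 rad and linear speed of each of plug_limestone, plug_sandstone, plug_basalt, plug_serpentinite below 0.02 m/s and distance of each of trim_limestone, trim_sandstone, trim_basalt, trim_serpentinite from where it was at the start of the episode below 0.015 m and ((horizontal distance between trim_sandstone and top_block below 0.082 m and y of plug_sandstone in the frame of shuttle between 0.077 and 0.097 m) or (horizontal distance between trim_sandstone and top_block between 0.082 and 0.135 m and y of plug_sandstone in the frame of shuttle between 0.019 and 0.039 m) or (horizontal distance between trim_sandstone and top_block between 0.135 and 0.19 m and y of plug_sandstone in the frame of shuttle between -0.039 and -0.019 m) or (horizontal distance between trim_sandstone and top_block above 0.19 m and y of plug_sandstone in the frame of shuttle between -0.097 and -0.077 m)) and x of plug_sandstone in the frame of shuttle between -0.01 and 0.01 m and z of plug_sandstone in the frame of shuttle between 0.002 and 0.01 m and ((horizontal distance between trim_basalt and top_block below 0.082 m and y of plug_basalt in the frame of shuttle between 0.077 and 0.097 m) or (horizontal distance between trim_basalt and top_block between 0.082 and 0.135 m and y of plug_basalt in the frame of shuttle between 0.019 and 0.039 m) or (horizontal distance between trim_basalt and top_block between 0.135 and 0.19 m and y of plug_basalt in the frame of shuttle between -0.039 and -0.019 m) or (horizontal distance between trim_basalt and top_block above 0.19 m and y of plug_basalt in the frame of shuttle between -0.097 and -0.077 m)) and x of plug_basalt in the frame of shuttle between -0.01 and 0.01 m and z of plug_basalt in the frame of shuttle between 0.002 and 0.01 m and ((horizontal distance between trim_serpentinite and top_block below 0.082 m and y of plug_serpentinite in the frame of shuttle between 0.077 and 0.097 m) or (horizontal distance between trim_serpentinite and top_block between 0.082 and 0.135 m and y of plug_serpentinite in the frame of shuttle between 0.019 and 0.039 m) or (horizontal distance between trim_serpentinite and top_block between 0.135 and 0.19 m and y of plug_serpentinite in the frame of shuttle between -0.039 and -0.019 m) or (horizontal distance between trim_serpentinite and top_block above 0.19 m and y of plug_serpentinite in the frame of shuttle between -0.097 and -0.077 m)) and x of plug_serpentinite in the frame of shuttle between -0.01 and 0.01 m and z of plug_serpentinite in the frame of shuttle between 0.002 and 0.01 m); the robot touches nothing.
It fails at once if an end trim is pushed more than 15 mm from its place (distance of any of trim_limestone, trim_sandstone, trim_basalt, trim_serpentinite from where it was at the start of the episode above 0.015 m).
It fails at once if a plug is dropped (it moves faster than 0.6 m/s, a fall of about 18 mm, with no finger on it) ((linear speed of plug_limestone above 0.6 m/s and contact force between plug_limestone and the fingers below 0.05 N) or (linear speed of plug_sandstone above 0.6 m/s and contact force between plug_sandstone and the fingers below 0.05 N) or (linear speed of plug_basalt above 0.6 m/s and contact force between plug_basalt and the fingers below 0.05 N) or (linear speed of plug_serpentinite above 0.6 m/s and contact force between plug_serpentinite and the fingers below 0.05 N)).
It fails at once if a plug is knocked over or tipped by more than 60 degrees (angle between plug_limestone's own z axis and vertical above 1.05 rad or angle between plug_sandstone's own z axis and vertical above 1.05 rad or angle between plug_basalt's own z axis and vertical above 1.05 rad or angle between plug_serpentinite's own z axis and vertical above 1.05 rad).
It also fails if it takes over 106 s, if anything falls off the work surface, if the arm or the gripper's body presses on something with over 40 N, if the wrist force passes 120 N, or if a joint passes its speed limit or range.

### The arm

A 6-joint arm with a two-finger parallel gripper is mounted at the origin on the work surface. World frame = base frame: x ahead of the robot, y to its left, z up, the work surface at z = 0. Lengths are in m, angles in rad, forces in N, time in s.
With the tool pointing down it reaches from about 0.3 to 0.775 m from the base axis. Payload 14.6 kg.
Tool frame: the origin (TCP) lies at the very end of the fingers, on their centre line; the grasp point (between the pads) lies 19 mm behind it (r.pinch_z is the distance from the TCP to the grasp point, in m); z points along the fingers, y is the line along which they close (so a half turn about z gives the same grasp; the last joint's range is limited). The gripper opens to 85 mm and grips with 20 to 120 N. Pads are 22 mm wide; open, the fingers measure 114 mm over their backs; the gripper's body (76 mm by 85 mm) begins 54 mm behind the grasp point. The pads swing forward as they close: fully open they stand 13 mm farther back than shut.
Start: joints at [-1.296, 0.3, 1.521, -0, 1.321, -0.067], TCP at [0.184, -0.518, 0.231] pointing down, gripper open.
Joint ranges: [-3.03, 3.03], [-0.79, 2.21], [0.23, 2.52], [-1.04, 4.18], [0, 3.07], [-2.55, 2.55]. Speed limits (rad/s): [2.22, 2.22, 2.57, 3.14, 3.14, 3.14].

### API

Orientations are given as a rotation vector (axis times angle).
In Python, from cell import r gives the robot as it stands.
- The arm moves only by the tool apply_moves, never from a script. Its argument "series" is a list of rows, each a list of 3 entries, a list of its own where there are three numbers: the shift along the tool's x, y, z in m, then the turn, a rotation vector about the tool's x, y, z in degrees, then the opening, from -1 (shut) to 1 (fully open). In form: [[[x, y, z], [rx, ry, rz], grip], ...]. A call has 1 to 5 rows; each row shifts and turns the commanded pose from where the row before left it, along the tool's axes as they then stand; what a row does not reach is not made up. A row lasts 1/12 s, in which the tool goes at most 41.7 mm and 7.16 degrees, less where a joint would pass 70% of its speed; a pose out of reach is approached as far as the arm can. A call with a gripper value outside its range is refused whole. The fingers move at their own pace and stop on an object; "squeeze" is the grip in N (left out, the last holds). Time passes only in rows, so rows that do not move let the fingers close. It gives the time, the measured TCP pose, the force, the opening and the grip force at its end, in the units of the state.
- r.read_state(): the state, without advancing time (a new reading comes with each control period).
- r.camera(name): name is "scene" or "top" or "wrist"; returns a dict with "frame" (480x640x3 uint8, red, green, blue), "camera_matrix" (3x3 intrinsics, pixels), "camera_from_world" (4x4, takes a point from world to camera coordinates). Camera axes: x right, y up, looking along -z (the intrinsics and any distortion apply to the point x, -y, -z); pixel columns grow to the right and rows downward; lengths in m; the calibration is good to about 2 mm. A picture is of the moment at which its call begins. There is no depth.
- r.hand_in(): hands the job in; it is judged then, once.
The state is a dict: "time": time; "joints": joint angles; "qd": joint speeds; "effort": joint torques, N m; "ee_pos": TCP position; "ee_rot": TCP orientation; "force": force on the tool from outside, world axes, zero at the start; "wrist_torque": the same for the moment, N m; "width": finger opening in m; "finger_force": force on a finger pad.
Only numpy, scipy, OpenCV 4.12 (cv2) and the standard library are available. Lean on these libraries where they do the work, as an engineer would, in place of code of your own. Each camera call takes 0.05 s, during which the arm holds its last target. There are 200 camera calls.

## Working session

There is one attempt and no reset: what is moved stays moved. The work goes in short steps, Python scripts to look and compute and a tool call to move; the robot and the scene stay as the last step left them, time stands still between calls to the robot, and variables do not carry over. Pictures are saved under pics/ and viewed, at most 14 in all, crops included, and the job is handed in when it is done.

Besides the shell and the picture viewer there is one more tool, called after ">>>" in YAML: its name, and indented under it one key for each argument. apply_moves: Moves the arm, as the interface text tells. Its arguments: {"type":"object","properties":{"series":{"type":"array"},"squeeze":{"type":"number"}},"required":["series"]}

```bash
mkdir -p pics; ls
python3 - <<'E'
from cell import r
import cv2,pickle
d={}
for n in("scene","top","wrist"):
    c=r.camera(n);d[n]=c;cv2.imwrite(f"pics/{n}0.png",c["frame"][:,:,::-1])
pickle.dump(d,open("d0.pkl","wb"))
print(r.read_state(),r.pinch_z)
E
```

```text
pics
{'time': 0.15, 'joints': array([-1.29562507e+00,  3.00351303e-01,  1.52140444e+00, -1.75887240e-05,
        1.32068189e+00, -6.66106099e-02]), 'qd': array([ 0.00075742, -0.00281329, -0.00180619,  0.00092402,  0.0006102 ,
        0.00042183]), 'effort': array([ 4.14883034e-04, -5.43669748e+01, -3.61889219e+01, -5.71480416e-05,
        3.12011784e-03,  7.61745628e-05]), 'ee_pos': array([ 0.18428561, -0.5180369 ,  0.23086176]), 'ee_rot': array([-3.09500353e+00, -5.34124544e-01,  1.64736298e-04]), 'force': array([-0.40943599,  0.64772678, -0.28647292]), 'wrist_torque': array([ 0.002827  , -0.00501997,  0.01593071]), 'finger_force': 0.0, 'width': 0.08531728337056521} 0.0187
```

View pics/top0.png

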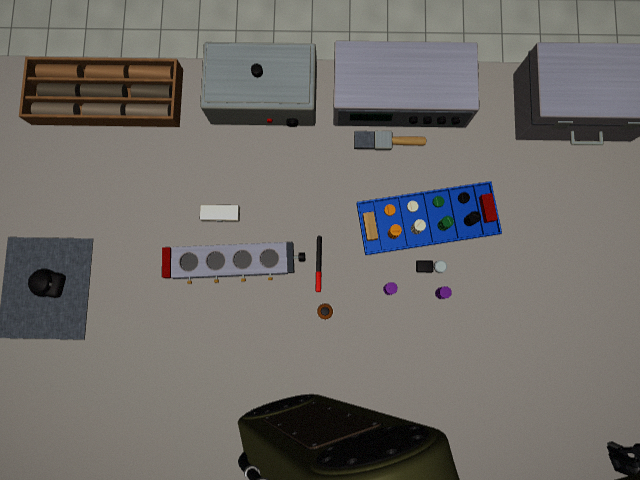

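View pics/scene0.png

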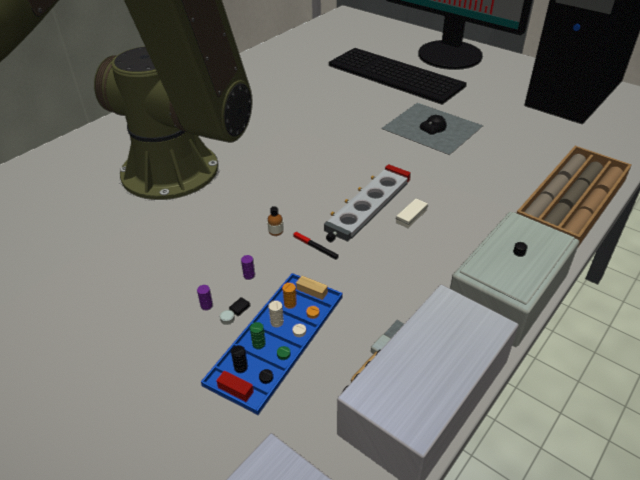

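The top view shows the tray at about (430,218), with its red block on the right at (488,208). Going away from the red block, the plugs are basalt (472,218), serpentinite (446,223), limestone (419,226) and sandstone (396,231). Their trims sit behind them at (463,198), (438,202), (413,206) and (390,210). The shuttle's red cap is on the left at (166,262), with wells at (188,261), (215,260), (242,260) and (269,258). Look-alikes are the two purple cylinders at (391,288) and (444,293), which I'm ignoring, and the black box and pale disc at (430,267).

```bash
cat > h.py <<'E'
import numpy as np
def ray(c,uv,z):
    K=c["camera_matrix"];T=c["camera_from_world"];R=T[:3,:3];t=T[:3,3]
    d=np.linalg.inv(K)@[uv[0],uv[1],1];d=R.T@[d[0],-d[1],-d[2]];o=-R.T@t
    return o+d*(z-o[2])/d[2]
def proj(c,p):
    q=c["camera_from_world"]@np.append(p,1);q=c["camera_matrix"]@[q[0],-q[1],-q[2]];return q[:2]/q[2]
E
python3 - <<'E'
import pickle,cv2,numpy as np
from h import *
d=pickle.load(open("d0.pkl","rb"));c=d["top"]
print(c.keys(),c["camera_matrix"])
P=lambda u,v,z:ray(c,(u,v),z).round(4)[:2]
for n,u,v,z in[("redblk",488,208,.028),("bas",472,218,.03),("ser",446,223,.03),("lim",419,226,.03),("san",396,231,.03),("tb",463,198,.014),("ts",438,202,.014),("tl",413,206,.014),("tsa",390,210,.014),("w1",188,261,.018),("w2",215,260,.018),("w3",242,260,.018),("w4",269,258,.018)]:print(n,P(u,v,z))
f=c["frame"][:,:,::-1]
a=cv2.resize(f[175:260,350:505],None,fx=5,fy=5,interpolation=cv2.INTER_CUBIC);b=cv2.resize(f[235:290,155:310],None,fx=5,fy=3*5/3,interpolation=cv2.INTER_CUBIC)
b=cv2.resize(f[238:287,155:310],None,fx=5,fy=5,interpolation=cv2.INTER_CUBIC)
im=np.vstack([a,b])
im=cv2.resize(im,None,fx=.88,fy=.88);im=np.clip(im.astype(float)*1.6,0,255);print(im.shape)
cv2.imwrite("pics/crop.png",im)
E
```

```text
dict_keys(['frame', 'camera_matrix', 'camera_from_world']) [[510.85070037   0.         322.546743  ]
 [  0.         510.85070037 240.82465571]
 [  0.           0.           1.        ]]
redblk [ 0.605  -0.3575]
bas [ 0.5821 -0.3221]
ser [ 0.5703 -0.2662]
lim [ 0.5627 -0.2084]
san [ 0.551  -0.1592]
tb [ 0.6296 -0.308 ]
ts [ 0.6197 -0.2532]
tl [ 0.6098 -0.1986]
tsa [ 0.6001 -0.1483]
w1 [0.4799 0.287 ]
w2 [0.4831 0.2288]
w3 [0.4841 0.1705]
w4 [0.4894 0.1124]
(590, 682, 3)[ WARN:0@0.100] global loadsave.cpp:1063 imwrite_ Unsupported depth image for selected encoder is fallbacked to CV_8U.
```

View pics/crop.png

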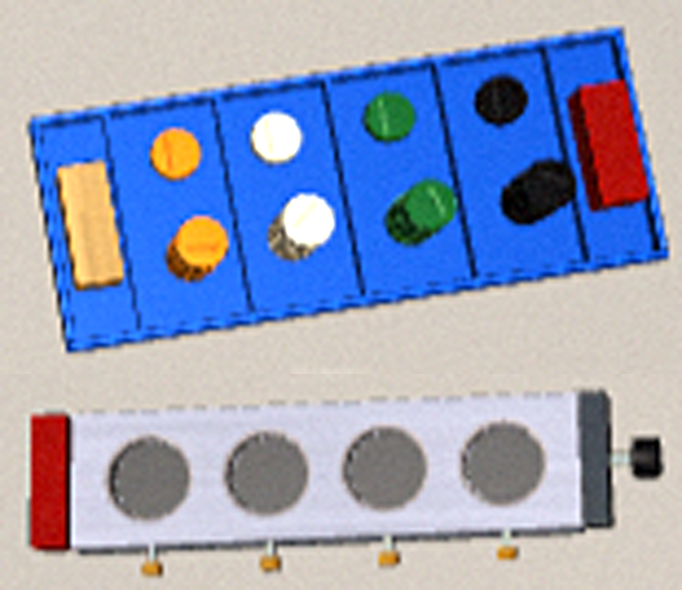

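The crop confirms the choice: plugs and trims match by colour, and the order from the red block is basalt, serpentinite, limestone, sandstone.

```bash
cat >> h.py <<'E'
def fit(pts,ref,):
    # rigid 2D fit: world = R ref + t
    pts=np.array(pts);ref=np.array(ref);a=pts-pts.mean(0);b=ref-ref.mean(0)
    th=np.arctan2((b[:,0]*a[:,1]-b[:,1]*a[:,0]).sum(),(a*b).sum());R=np.array([[np.cos(th),-np.sin(th)],[np.sin(th),np.cos(th)]])
    t=pts.mean(0)-R@ref.mean(0);return th,R,t
def plan(target,yawy,z=None):
    """shift in tool axes after yaw turn; yawy = wanted world angle of tool y (deg)"""
    from cell import r
    from scipy.spatial.transform import Rotation as Ro
    s=r.read_state();R=Ro.from_rotvec(s["ee_rot"]);m=R.as_matrix()
    y=np.degrees(np.arctan2(m[1,1],m[0,1]));turn=-((yawy-y+180)%360-180)
    Rn=np.c_[[np.sin(np.radians(yawy))*-1,np.cos(np.radians(yawy)),0],[np.cos(np.radians(yawy)),np.sin(np.radians(yawy)),0],[0,0,-1]]
    dp=np.array(target)-s["ee_pos"]
    print("t",s["time"],"pos",s["ee_pos"].round(4),"tilt",m[:,2].round(4),"yawy",y.round(2),"rz turn",turn.round(2),"shift mm",(Rn.T@dp*1000).round(1),"(if no turn",(m.T@dp*1000).round(1),") w",s["width"].round(4),"ff",s["finger_force"])
E
python3 - <<'E'
import pickle
from h import *
c=pickle.load(open("d0.pkl","rb"))["top"]
k=lambda p,o,z:ray(c,(p[0]/4.4+o[0]-.4,p[1]/4.4+o[1]-.4),z)[:2]
pl=[k(p,(350,175),.052) for p in[(552,183),(434,203),(309,219),(205,241)]]
tr=[k(p,(350,175),.014) for p in[(501,100),(389,116),(276,137),(175,153)]]
we=[k((x,y-374),(155,238),.018) for x,y in[(149,479),(266,474),(385,468),(503,463)]]
ref=[(0,y) for y in(.087,.029,-.029,-.087)]
print(np.round(pl,4).tolist(),np.round(tr,4).tolist())
th,R,t=fit(we,ref);print("shuttle",np.degrees(th),t,[(R@p+t).round(4).tolist() for p in ref],(np.array(we)-[R@p+t for p in ref]).round(4).tolist())
# tray ys: row from red block is -> unknown sign: red at tray y sign s
for s in(1,):
    rp=[(0,-.056*i) for i in range(4)];rt=[(.05,-.056*i) for i in range(4)]
    for q in (rp,):
        # tray +x towards trims; red block on -y world side => tray y of red is -
        q2=[(0,.056*i) for i in range(4)]+[(.05,.056*i) for i in range(4)]
        th,R,t=fit(pl+tr,q2);print("tray",np.degrees(th),(np.array(pl+tr)-[R@np.array(p)+t for p in q2]).round(4).tolist())
plan([*pl[0],.2],np.degrees(th))
E
```

```text
[[0.5817, -0.3223], [0.571, -0.2659], [0.5623, -0.2063], [0.5508, -0.1567]] [[0.6311, -0.309], [0.622, -0.2533], [0.6104, -0.1971], [0.6015, -0.1469]]
shuttle 3.6451032843799327 [0.484339   0.19938789] [[0.4788, 0.2862], [0.4825, 0.2283], [0.4862, 0.1704], [0.4899, 0.1126]] [[0.0001, -0.0003], [-0.0002, 0.0003], [0.0001, -0.0001], [-0.0001, 0.0]]
tray 10.742352467828965 [[-0.0007, -0.0029], [-0.001, -0.0016], [0.0007, 0.003], [-0.0004, -0.0024], [-0.0005, 0.0011], [0.0009, 0.0018], [-0.0003, 0.0029], [0.0012, -0.0019]]Traceback (most recent call last):
  File "<stdin>", line 18, in <module>
  File "h.py", line 21, in plan
    print("t",s["time"],"pos",s["ee_pos"].round(4),"tilt",m[:,2].round(4),"yawy",y.round(2),"rz turn",turn.round(2),"shift mm",(Rn.T@dp*1000).round(1),"(if no turn",(m.T@dp*1000).round(1),") w",s["width"].round(4),"ff",s["finger_force"])
                                                                                                                                                                                                  ^^^^^^^^^^^^^^^^
AttributeError: 'float' object has no attribute 'round'
```

>>> apply_moves:
  series:
    - [[0, 0, 0], [0, 0, -7], 1]
    - [[0, 0, 0], [0, 0, -7], 1]
    - [[0, 0, 0], [0, 0, -7], 1]
    - [[0, 0, 0], [0, 0, -7], 1]
    - [[0, 0, 0], [0, 0, -7], 1]
  squeeze: 40

```text
time: 0.57
ee_pos: [0.1843, -0.5181, 0.231]
ee_rot: [-2.787, -1.449, -0.0]
force: [-0.5, -0.8, -0.1]
width: 0.085
finger_force: 0.0
```

>>> apply_moves:
  series:
    - [[0, 0, 0], [0, 0, -7], 1]
    - [[0, 0, 0], [0, 0, -7], 1]
    - [[0, 0, 0], [0, 0, -7], 1]
    - [[0, 0, 0], [0, 0, -7], 1]
    - [[0, 0, 0], [0, 0, -7], 1]

```text
time: 0.98
ee_pos: [0.1843, -0.5181, 0.231]
ee_rot: [-2.222, -2.22, -0.0]
force: [-0.1, 0.6, 0.0]
width: 0.0852
finger_force: 0.0
```

>>> apply_moves:
  series:
    - [[0, 0, 0], [0, 0, -7], 1]
    - [[0, 0, 0], [0, 0, -4], 1]
    - [[0, 0, 0], [0, 0, 0], 1]

```text
time: 1.23
ee_pos: [0.1843, -0.5181, 0.2311]
ee_rot: [-2.003, -2.42, -0.0]
force: [0.6, -0.4, -0.4]
width: 0.0855
finger_force: 0.0
```

```bash
sed -i 's/s\["width"\].round(4)/round(s["width"],4)/' h.py; python3 -c "
from h import *
plan([.5817,-.3223,.2],10.7)"
```

```text
t 1.2333 pos [ 0.1843 -0.5181  0.2311] tilt [-1.e-04  5.e-04 -1.e+00] yawy 10.77 rz turn 0.07 shift mm [118.6 426.8  31.1] (if no turn [118.  427.   31.1] ) w 0.0855 ff 0.0
```

>>> apply_moves:
  series:
    - [[0.01, 0.036, 0.005], [0, 0, 0], 1]
    - [[0.01, 0.036, 0.005], [0, 0, 0], 1]
    - [[0.01, 0.036, 0.005], [0, 0, 0], 1]
    - [[0.01, 0.036, 0.005], [0, 0, 0], 1]
    - [[0.01, 0.036, 0.005], [0, 0, 0], 1]

```text
time: 1.65
ee_pos: [0.3535, -0.4349, 0.206]
ee_rot: [-2.011, -2.413, -0.0]
force: [-0.4, -0.6, -0.7]
width: 0.0853
finger_force: 0.0
```

>>> apply_moves:
  series:
    - [[0.01, 0.036, 0.005], [0, 0, 0], 1]
    - [[0.01, 0.036, 0.005], [0, 0, 0], 1]
    - [[0.01, 0.036, 0.005], [0, 0, 0], 1]
    - [[0.01, 0.036, 0.005], [0, 0, 0], 1]
    - [[0.01, 0.036, 0.005], [0, 0, 0], 1]

```text
time: 2.07
ee_pos: [0.5213, -0.3526, 0.1809]
ee_rot: [-2.011, -2.413, 0.0]
force: [0.2, -1.5, 0.7]
width: 0.0853
finger_force: 0.0
```

>>> apply_moves:
  series:
    - [[0.009, 0.034, 0.005], [0, 0, 0], 1]
    - [[0.009, 0.033, 0.005], [0, 0, 0], 1]
    - [[0, 0, 0], [0, 0, 0], 0.4]
    - [[0, 0, 0], [0, 0, 0], 0.4]

```text
time: 2.4
ee_pos: [0.5832, -0.3225, 0.1701]
ee_rot: [-2.006, -2.415, 0.0]
force: [0.1, -0.7, -0.5]
width: 0.0641
finger_force: 0.0
```

```bash
python3 -c "
from h import *
from cell import r
import cv2,pickle
plan([.5817,-.3223,.022],10.7)
c=r.camera('wrist');pickle.dump(c,open('w1.pkl','wb'));cv2.imwrite('pics/w1.png',c['frame'][:,:,::-1])
print([proj(c,p).round() for p in([.5817,-.3223,.052],[.571,-.2659,.052],[.5623,-.2063,.052],[.5508,-.1567,.052],[.6311,-.309,.014])])"
```

```text
t 2.4 pos [ 0.5832 -0.3225  0.1701] tilt [-1.4e-03  9.0e-04 -1.0e+00] yawy 10.57 rz turn -0.13 shift mm [  0.5  -1.5 148.1] (if no turn [  0.3  -1.3 148.1] ) w 0.0641 ff 0.0
[array([311., 238.]), array([311., 155.]), array([315.,  55.]), array([311., -42.]), array([375., 220.])]
```

View pics/w1.png

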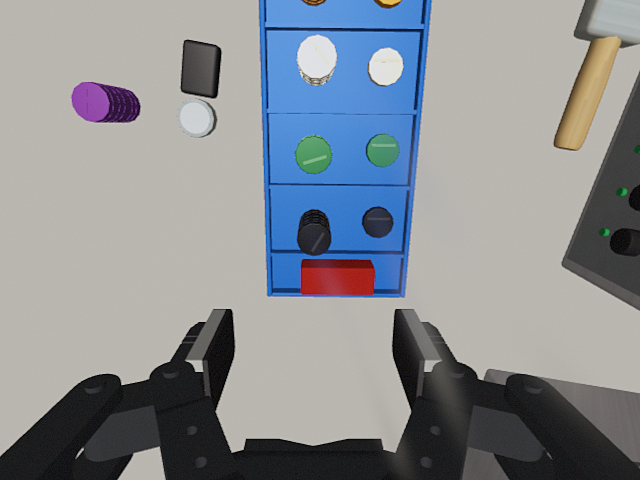

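The wrist view shows the basalt plug top at (314,241), against a prediction of (311,238). Serpentinite is at (313,154) and limestone at (316,52), so all agree to about 2 mm. The red block sits just below basalt and no trim is under the fingers.

>>> apply_moves:
  series:
    - [[-0.001, 0, 0.035], [0, 0, 0], 0.4]
    - [[0, 0, 0.035], [0, 0, 0], 0.4]
    - [[0, 0, 0.035], [0, 0, 0], 0.4]
    - [[0, 0, 0.025], [0, 0, 0], 0.4]
    - [[0, 0, 0.015], [0, 0, 0], 0.4]

```text
time: 2.87
ee_pos: [0.5805, -0.3251, 0.0234]
ee_rot: [-2.008, -2.411, 0.001]
force: [0.1, 0.1, 0.6]
width: 0.0598
finger_force: 0.0
```

>>> apply_moves:
  series:
    - [[0, 0, 0.002], [0, 0, 0], -0.2]
    - [[0, 0, 0], [0, 0, 0], -0.6]
    - [[0, 0, 0], [0, 0, 0], -0.8]
    - [[0, 0, 0], [0, 0, 0], -0.8]
    - [[0, 0, 0], [0, 0, 0], -0.8]

```text
time: 3.28
ee_pos: [0.5834, -0.3254, 0.0264]
ee_rot: [2.005, 2.414, 0.0]
force: [-0.2, -1.6, 7.4]
width: 0.0238
finger_force: 39.9
```

>>> apply_moves:
  series:
    - [[0, 0, -0.01], [0, 0, 0], -0.8]
    - [[0, 0, -0.03], [0, 0, 0], -0.8]
    - [[0, 0, -0.035], [0, 0, 3.5], -0.8]
    - [[0, 0, -0.025], [0, 0, 3.5], -0.8]
    - [[0, 0, 0], [0, 0, 0], -0.8]

```text
time: 3.7
ee_pos: [0.5845, -0.3258, 0.1319]
ee_rot: [2.148, 2.279, 0.003]
force: [0.2, -0.9, -0.5]
width: 0.0237
finger_force: 39.4
```

```bash
python3 -c "
from h import *
plan([.4788,.2862,.12],3.6)"
```

```text
t 3.7 pos [ 0.5845 -0.3258  0.1319] tilt [ 0.0083 -0.0052 -1.    ] yawy 3.38 rz turn -0.22 shift mm [617.5 -67.1  11.9] (if no turn [617.2 -69.6   7.8] ) w 0.0237 ff 39.37869966030121
```

>>> apply_moves:
  series:
    - [[0.02, -0.002, 0], [0, 0, 0], -0.8]
    - [[0.036, -0.004, 0], [0, 0, 0], -0.8]
    - [[0.036, -0.004, 0], [0, 0, 0], -0.8]
    - [[0.036, -0.004, 0], [0, 0, 0], -0.8]
    - [[0.036, -0.004, 0], [0, 0, 0], -0.8]

```text
time: 4.12
ee_pos: [0.5537, -0.1606, 0.1248]
ee_rot: [2.151, 2.29, 0.0]
force: [0.5, 0.9, -0.9]
width: 0.0235
finger_force: 39.4
```

>>> apply_moves:
  series:
    - [[0.036, -0.004, 0], [0, 0, 0], -0.8]
    - [[0.036, -0.004, 0], [0, 0, 0], -0.8]
    - [[0.036, -0.004, 0], [0, 0, 0], -0.8]
    - [[0.036, -0.004, 0], [0, 0, 0], -0.8]
    - [[0.036, -0.004, 0], [0, 0, 0], -0.8]

```text
time: 4.53
ee_pos: [0.5225, 0.0179, 0.1249]
ee_rot: [2.15, 2.29, 0.001]
force: [0.9, 0.2, -0.7]
width: 0.0235
finger_force: 39.4
```

>>> apply_moves:
  series:
    - [[0.036, -0.004, 0], [0, 0, 0], -0.8]
    - [[0.036, -0.004, 0], [0, 0, 0], -0.8]
    - [[0.036, -0.004, 0], [0, 0, 0], -0.8]
    - [[0.036, -0.004, 0], [0, 0, 0], -0.8]
    - [[0.036, -0.004, 0], [0, 0, 0], -0.8]

```text
time: 4.95
ee_pos: [0.4913, 0.1964, 0.125]
ee_rot: [2.15, 2.29, 0.001]
force: [-0.5, 0.1, -0.4]
width: 0.0241
finger_force: 39.4
```

>>> apply_moves:
  series:
    - [[0.036, -0.004, 0], [0, 0, 0], -0.8]
    - [[0.036, -0.004, 0], [0, 0, 0], -0.8]
    - [[0.02, -0.002, 0], [0, 0, 0], -0.8]
    - [[0, 0, 0], [0, 0, 0], -0.8]
    - [[0, 0, 0], [0, 0, 0], -0.8]

```text
time: 5.37
ee_pos: [0.4758, 0.2866, 0.1246]
ee_rot: [2.148, 2.292, 0.0]
force: [0.2, -0.2, -1.3]
width: 0.0238
finger_force: 39.4
```

```bash
python3 -c "
from h import *
from cell import r
import cv2
plan([.4788,.2862,.029],3.6)
c=r.camera('wrist');cv2.imwrite('pics/w2.png',c['frame'][:,:,::-1])
print([proj(c,p).round() for p in([.4788,.2862,.018],[.4825,.2283,.018],[.4862,.1704,.018])])"
```

```text
t 5.3667 pos [0.4758 0.2866 0.1246] tilt [ 2.e-04  0.e+00 -1.e+00] yawy 3.72 rz turn 0.12 shift mm [-0.6  3.  95.6] (if no turn [-0.6  3.  95.6] ) w 0.0238 ff 39.4188129901886
[array([318., 244.]), array([317., 320.]), array([317., 387.])]
```

View pics/w2.png

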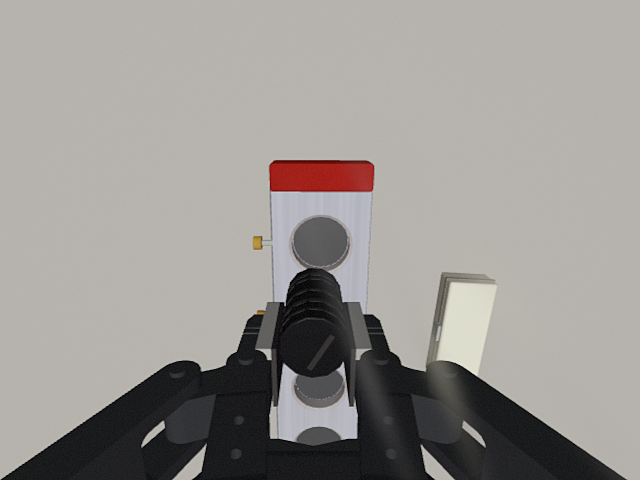

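The wrist view shows the basalt plug upright in the grip. Well 1 next to the red cap is at (320,242), against a prediction of (318,244), so I shift about 1 mm further toward +y of the tool.

>>> apply_moves:
  series:
    - [[0.001, 0.004, 0.03], [0, 0, 0], -0.8]
    - [[0, 0, 0.03], [0, 0, 0], -0.8]
    - [[0, 0, 0.02], [0, 0, 0], -0.8]
    - [[0, 0, 0.008], [0, 0, 0], -0.8]
    - [[0, 0, 0], [0, 0, 0], -0.8]

```text
time: 5.83
ee_pos: [0.4798, 0.2858, 0.035]
ee_rot: [-2.152, -2.288, 0.004]
force: [-0.5, -0.2, -0.3]
width: 0.024
finger_force: 39.4
```

>>> apply_moves:
  series:
    - [[0, 0, 0.003], [0, 0, 0], -0.8]
    - [[0, 0, 0.002], [0, 0, 0], -0.8]
    - [[0, 0, 0], [0, 0, 0], -0.8]

```text
time: 6.08
ee_pos: [0.4806, 0.2871, 0.0322]
ee_rot: [2.151, 2.289, 0.002]
force: [-1.0, -0.0, -1.4]
width: 0.0235
finger_force: 39.4
```

>>> apply_moves:
  series:
    - [[0, 0, 0.0015], [0, 0, 0], -0.8]
    - [[0, 0, 0.0015], [0, 0, 0], -0.8]
    - [[0, 0, 0], [0, 0, 0], -0.8]
    - [[0, 0, 0], [0, 0, 0], -0.8]

```text
time: 6.42
ee_pos: [0.4803, 0.2871, 0.0285]
ee_rot: [2.151, 2.29, 0.001]
force: [0.8, -0.5, 0.6]
width: 0.0238
finger_force: 39.6
```

>>> apply_moves:
  series:
    - [[0, 0, 0.001], [0, 0, 0], -0.8]
    - [[0, 0, 0], [0, 0, 0], -0.8]
    - [[0, 0, 0], [0, 0, 0], -0.3]
    - [[0, 0, 0], [0, 0, 0], 0.2]
    - [[0, 0, 0], [0, 0, 0], 0.4]

```text
time: 6.83
ee_pos: [0.4801, 0.2871, 0.0273]
ee_rot: [-2.151, -2.29, 0.0]
force: [0.0, -0.3, 0.1]
width: 0.0529
finger_force: 0.0
```

>>> apply_moves:
  series:
    - [[0, 0, 0], [0, 0, 0], 0.4]
    - [[0, 0, -0.01], [0, 0, 0], 0.4]
    - [[0, 0, -0.035], [0, 0, 0], 0.4]
    - [[0, 0, -0.035], [0, 0, 0], 0.4]
    - [[0, 0, -0.02], [0, 0, 0], 0.4]

```text
time: 7.25
ee_pos: [0.4809, 0.2875, 0.1315]
ee_rot: [2.15, 2.289, 0.006]
force: [0.4, 0.4, 0.6]
width: 0.0598
finger_force: 0.0
```

```bash
python3 -c "
from h import *
from cell import r
import cv2
plan([.571,-.2659,.125],10.6)
c=r.camera('scene');cv2.imwrite('pics/s2.png',cv2.resize(c['frame'][120:440,180:440,::-1],None,fx=2,fy=1.8))"
```

```text
t 7.25 pos [0.4809 0.2875 0.1315] tilt [ 0.0034  0.0017 -1.    ] yawy 3.58 rz turn -7.02 shift mm [-560.5  -13.3    6.5] (if no turn [-557.9   55.3    5.9] ) w 0.0598 ff 0.0
```

View pics/s2.png

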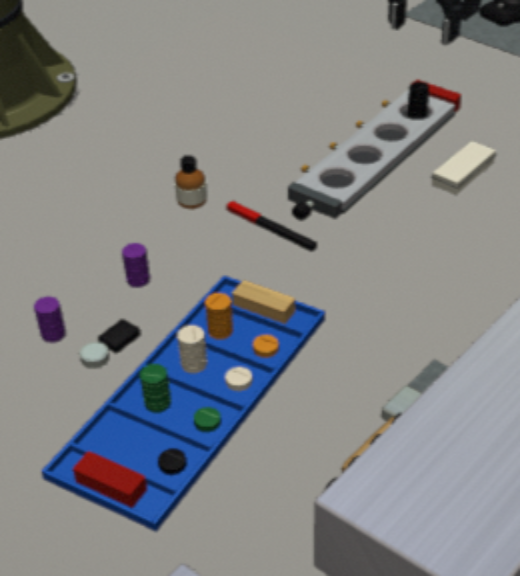

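Basalt stands upright in well 1 (crop (418,100)), the other three plugs and all four trims are undisturbed in the tray.

>>> apply_moves:
  series:
    - [[-0.018, 0.002, 0], [0, 0, 0], 0.4]
    - [[-0.036, 0.0035, 0], [0, 0, 0], 0.4]
    - [[-0.036, 0.0035, 0], [0, 0, 0], 0.4]
    - [[-0.036, 0.0035, 0], [0, 0, 0], 0.4]
    - [[-0.036, 0.0035, 0], [0, 0, 0], 0.4]

```text
time: 7.72
ee_pos: [0.5062, 0.1249, 0.1278]
ee_rot: [2.15, 2.29, 0.0]
force: [0.3, 1.6, -0.9]
width: 0.0598
finger_force: 0.0
```

>>> apply_moves:
  series:
    - [[-0.036, 0.0035, 0], [0, 0, 0], 0.4]
    - [[-0.036, 0.0035, 0], [0, 0, 0], 0.4]
    - [[-0.036, 0.0035, 0], [0, 0, 0], 0.4]
    - [[-0.036, 0.0035, 0], [0, 0, 0], 0.4]
    - [[-0.036, 0.0035, 0], [0, 0, 0], 0.4]

```text
time: 8.13
ee_pos: [0.5349, -0.054, 0.1279]
ee_rot: [2.151, 2.29, 0.0]
force: [1.0, 0.5, -0.7]
width: 0.0595
finger_force: 0.0
```

>>> apply_moves:
  series:
    - [[-0.036, 0.0035, 0], [0, 0, 0], 0.4]
    - [[-0.036, 0.0035, 0], [0, 0, 0], 0.4]
    - [[-0.036, 0.0035, 0], [0, 0, 0], 0.4]
    - [[-0.036, 0.0035, 0], [0, 0, 0], 0.4]
    - [[-0.036, 0.0035, 0], [0, 0, 0], 0.4]

```text
time: 8.55
ee_pos: [0.5636, -0.2326, 0.1278]
ee_rot: [2.151, 2.29, 0.0]
force: [-0.0, -0.2, -0.1]
width: 0.0598
finger_force: 0.0
```

>>> apply_moves:
  series:
    - [[-0.036, 0.003, 0], [0, 0, 0], 0.4]
    - [[0, 0, 0], [0, 0, -4], 0.4]
    - [[0, 0, 0], [0, 0, -3], 0.4]
    - [[0, 0, 0], [0, 0, 0], 0.4]
    - [[0, 0, 0], [0, 0, 0], 0.4]

```text
time: 8.97
ee_pos: [0.5689, -0.2664, 0.1275]
ee_rot: [2.009, 2.415, 0.0]
force: [0.8, -0.1, -0.5]
width: 0.0597
finger_force: 0.0
```

```bash
python3 -c "
from h import *
from cell import r
import cv2,pickle
plan([.571,-.2659,.02],10.6)
c=r.camera('wrist');cv2.imwrite('pics/w3.png',c['frame'][:,:,::-1]);pickle.dump(c,open('w3.pkl','wb'))
print([proj(c,p).round() for p in([.571,-.2659,.052],[.5623,-.2063,.052],[.5508,-.1567,.052])])"
```

```text
t 8.9667 pos [ 0.5689 -0.2664  0.1275] tilt [ 0.  0. -1.] yawy 10.49 rz turn -0.11 shift mm [1.000e-01 2.200e+00 1.075e+02] (if no turn [1.000e-01 2.200e+00 1.075e+02] ) w 0.0597 ff 0.0
[array([317., 258.]), array([322., 156.]), array([318.,  56.])]
```

View pics/w3.png

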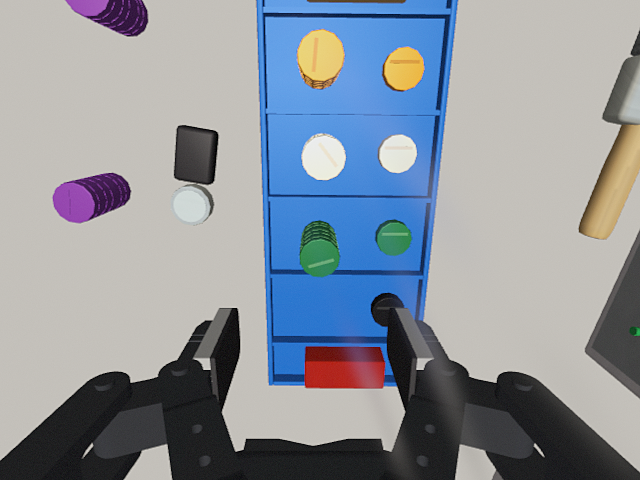

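Serpentinite's top is at (320,256), against a prediction of (317,258), about 1 mm off.

>>> apply_moves:
  series:
    - [[0.001, 0.003, 0.035], [0, 0, 0], 0.4]
    - [[0, 0, 0.035], [0, 0, 0], 0.4]
    - [[0, 0, 0.02], [0, 0, 0], 0.4]
    - [[0, 0, 0.01], [0, 0, 0], 0.4]
    - [[0, 0, 0.0045], [0, 0, 0], 0.4]

```text
time: 9.43
ee_pos: [0.5713, -0.2644, 0.0216]
ee_rot: [-2.006, -2.415, 0.001]
force: [-0.3, 0.1, -1.1]
width: 0.0597
finger_force: 0.0
```

>>> apply_moves:
  series:
    - [[0, 0, 0], [0, 0, 0], 0.4]
    - [[0, 0, 0], [0, 0, 0], -0.2]
    - [[0, 0, 0], [0, 0, 0], -0.6]
    - [[0, 0, 0], [0, 0, 0], -0.8]
    - [[0, 0, 0], [0, 0, 0], -0.8]

```text
time: 9.85
ee_pos: [0.5723, -0.2653, 0.0243]
ee_rot: [2.006, 2.415, 0.001]
force: [-0.4, 1.6, 7.0]
width: 0.0239
finger_force: 39.0
```

>>> apply_moves:
  series:
    - [[0, 0, 0], [0, 0, 0], -0.8]
    - [[0, 0, 0], [0, 0, 0], -0.8]

```text
time: 10.02
ee_pos: [0.5723, -0.2653, 0.0243]
ee_rot: [2.006, 2.415, 0.001]
force: [-1.4, 0.8, 6.4]
width: 0.0237
finger_force: 39.0
```

>>> apply_moves:
  series:
    - [[0, 0, -0.01], [0, 0, 0], -0.8]
    - [[0, 0, -0.03], [0, 0, 0], -0.8]
    - [[0, 0, -0.035], [0, 0, 3.5], -0.8]
    - [[0, 0, -0.025], [0, 0, 3.5], -0.8]
    - [[0, 0, 0], [0, 0, 0], -0.8]

```text
time: 10.43
ee_pos: [0.5737, -0.266, 0.1298]
ee_rot: [2.149, 2.279, 0.004]
force: [0.1, -1.2, 1.0]
width: 0.0238
finger_force: 39.3
```

```bash
python3 -c "
from h import *
plan([.483,.229,.12],3.6)"
```

```text
t 10.4333 pos [ 0.5737 -0.266   0.1298] tilt [ 0.0082 -0.0044 -1.    ] yawy 3.37 rz turn -0.23 shift mm [499.7 -59.4   9.8] (if no turn [499.5 -61.5   6.8] ) w 0.0238 ff 39.33619201183319
```

>>> apply_moves:
  series:
    - [[0.02, -0.003, 0], [0, 0, 0], -0.8]
    - [[0.036, -0.004, 0], [0, 0, 0], -0.8]
    - [[0.036, -0.004, 0], [0, 0, 0], -0.8]
    - [[0.036, -0.004, 0], [0, 0, 0], -0.8]
    - [[0.036, -0.004, 0], [0, 0, 0], -0.8]

```text
time: 10.85
ee_pos: [0.5418, -0.101, 0.1232]
ee_rot: [2.151, 2.29, 0.0]
force: [0.4, 0.1, 0.0]
width: 0.0236
finger_force: 39.4
```

>>> apply_moves:
  series:
    - [[0.036, -0.004, 0], [0, 0, 0], -0.8]
    - [[0.036, -0.004, 0], [0, 0, 0], -0.8]
    - [[0.036, -0.004, 0], [0, 0, 0], -0.8]
    - [[0.036, -0.004, 0], [0, 0, 0], -0.8]
    - [[0.036, -0.004, 0], [0, 0, 0], -0.8]

```text
time: 11.27
ee_pos: [0.5106, 0.0776, 0.1233]
ee_rot: [2.15, 2.29, 0.001]
force: [0.5, 0.4, -0.4]
width: 0.0238
finger_force: 39.4
```

>>> apply_moves:
  series:
    - [[0.036, -0.004, 0], [0, 0, 0], -0.8]
    - [[0.036, -0.004, 0], [0, 0, 0], -0.8]
    - [[0.036, -0.004, 0], [0, 0, 0], -0.8]
    - [[0.036, -0.004, 0], [0, 0, 0], -0.8]
    - [[0.012, -0.002, 0], [0, 0, 0], -0.8]

```text
time: 11.68
ee_pos: [0.4825, 0.2342, 0.1233]
ee_rot: [-2.147, -2.293, -0.001]
force: [0.3, -0.5, -0.7]
width: 0.0238
finger_force: 39.4
```

>>> apply_moves:
  series:
    - [[0, 0, 0], [0, 0, 0], -0.8]
    - [[0, 0, 0], [0, 0, 0], -0.8]

```text
time: 11.85
ee_pos: [0.4834, 0.2306, 0.123]
ee_rot: [2.149, 2.291, -0.0]
force: [0.2, -0.7, -1.0]
width: 0.0236
finger_force: 39.4
```

```bash
python3 -c "
from h import *
plan([.483,.229,.0263],3.6)"
```

```text
t 11.85 pos [0.4834 0.2306 0.123 ] tilt [ 1.e-04 -2.e-04 -1.e+00] yawy 3.67 rz turn 0.07 shift mm [-1.5 -0.5 96.7] (if no turn [-1.5 -0.5 96.7] ) w 0.0236 ff 39.38613474369049
```

>>> apply_moves:
  series:
    - [[-0.001, 0, 0.03], [0, 0, 0], -0.8]
    - [[0, 0, 0.03], [0, 0, 0], -0.8]
    - [[0, 0, 0.02], [0, 0, 0], -0.8]
    - [[0, 0, 0.01], [0, 0, 0], -0.8]
    - [[0, 0, 0.004], [0, 0, 0], -0.8]

```text
time: 12.27
ee_pos: [0.4834, 0.2281, 0.0276]
ee_rot: [-2.152, -2.288, 0.003]
force: [0.1, 0.6, -0.5]
width: 0.0239
finger_force: 39.4
```

>>> apply_moves:
  series:
    - [[0, 0, 0.0015], [0, 0, 0], -0.8]
    - [[0, 0, 0.001], [0, 0, 0], -0.8]
    - [[0, 0, 0], [0, 0, 0], -0.8]
    - [[0, 0, 0], [0, 0, 0], -0.8]

```text
time: 12.6
ee_pos: [0.4841, 0.2296, 0.0273]
ee_rot: [2.15, 2.289, 0.002]
force: [-0.3, 0.2, -1.2]
width: 0.0239
finger_force: 39.4
```

>>> apply_moves:
  series:
    - [[0, 0, 0.001], [0, 0, 0], -0.8]
    - [[0, 0, 0.0005], [0, 0, 0], -0.8]
    - [[0, 0, 0], [0, 0, 0], -0.8]
    - [[0, 0, 0], [0, 0, 0], -0.8]

```text
time: 12.93
ee_pos: [0.4842, 0.2298, 0.0263]
ee_rot: [2.15, 2.289, 0.003]
force: [-3.7, -1.9, 13.3]
width: 0.0237
finger_force: 41.0
```

>>> apply_moves:
  series:
    - [[0, 0, -0.0008], [0, 0, 0], -0.8]
    - [[0, 0, 0], [0, 0, 0], -0.8]
    - [[0, 0, 0], [0, 0, 0], -0.3]
    - [[0, 0, 0], [0, 0, 0], 0.2]
    - [[0, 0, 0], [0, 0, 0], 0.4]

```text
time: 13.35
ee_pos: [0.4835, 0.2295, 0.0255]
ee_rot: [-2.151, -2.29, 0.0]
force: [0.4, -0.3, 0.5]
width: 0.0533
finger_force: 0.0
```

>>> apply_moves:
  series:
    - [[0, 0, 0], [0, 0, 0], 0.4]
    - [[0, 0, -0.01], [0, 0, 0], 0.4]
    - [[0, 0, -0.035], [0, 0, 0], 0.4]
    - [[0, 0, -0.035], [0, 0, 0], 0.4]
    - [[0, 0, -0.02], [0, 0, 0], 0.4]

```text
time: 13.77
ee_pos: [0.4844, 0.2298, 0.1297]
ee_rot: [2.15, 2.289, 0.005]
force: [0.5, 0.7, -0.6]
width: 0.0597
finger_force: 0.0
```

```bash
python3 -c "
from h import *
import pickle
c=pickle.load(open('w3.pkl','rb'))
print(ray(c,(323.5,155),.052),ray(c,(320.5,54),.052),ray(c,(320,256),.052))
plan([.5623,-.2063,.125],10.6)"
```

```text
[ 0.56323754 -0.20535092  0.052     ] [ 0.5520304  -0.15573407  0.052     ] [ 0.57249171 -0.26413304  0.052     ]
t 13.7667 pos [0.4844 0.2298 0.1297] tilt [ 0.0033  0.0013 -1.    ] yawy 3.58 rz turn -7.02 shift mm [-443.    -3.6    4.7] (if no turn [-440.2   50.5    4.4] ) w 0.0597 ff 0.0
```

>>> apply_moves:
  series:
    - [[-0.02, 0.003, 0], [0, 0, 0], 0.4]
    - [[-0.036, 0.004, 0], [0, 0, 0], 0.4]
    - [[-0.036, 0.004, 0], [0, 0, 0], 0.4]
    - [[-0.036, 0.004, 0], [0, 0, 0], 0.4]
    - [[-0.036, 0.004, 0], [0, 0, 0], 0.4]

```text
time: 14.18
ee_pos: [0.5128, 0.0655, 0.1265]
ee_rot: [2.15, 2.29, 0.001]
force: [0.8, 0.7, 0.7]
width: 0.0596
finger_force: 0.0
```

>>> apply_moves:
  series:
    - [[-0.036, 0.004, 0], [0, 0, 0], 0.4]
    - [[-0.036, 0.004, 0], [0, 0, 0], 0.4]
    - [[-0.036, 0.004, 0], [0, 0, 0], 0.4]
    - [[-0.036, 0.004, 0], [0, 0, 0], 0.4]
    - [[-0.036, 0.004, 0], [0, 0, 0], 0.4]

```text
time: 14.6
ee_pos: [0.5441, -0.1132, 0.1265]
ee_rot: [2.151, 2.289, 0.001]
force: [0.5, 0.9, 0.3]
width: 0.0599
finger_force: 0.0
```

>>> apply_moves:
  series:
    - [[-0.036, 0.004, 0], [0, 0, 0], 0.4]
    - [[-0.036, 0.004, 0], [0, 0, 0], 0.4]
    - [[-0.024, 0.005, 0], [0, 0, -4], 0.4]
    - [[0, 0, 0], [0, 0, -3], 0.4]
    - [[0, 0, 0], [0, 0, 0], 0.4]

```text
time: 15.02
ee_pos: [0.5628, -0.2076, 0.1259]
ee_rot: [-2.007, -2.417, -0.0]
force: [-0.3, 0.9, -0.4]
width: 0.0598
finger_force: 0.0
```

>>> apply_moves:
  series:
    - [[0, 0, 0], [0, 0, 0], 0.4]
    - [[0, 0, 0], [0, 0, 0], 0.4]

```text
time: 15.18
ee_pos: [0.563, -0.2057, 0.1259]
ee_rot: [-2.008, -2.416, -0.0]
force: [-0.5, 0.5, -0.1]
width: 0.06
finger_force: 0.0
```

```bash
python3 -c "
from h import *
plan([.563,-.2058,.022],10.6)"
```

```text
t 15.1833 pos [ 0.563  -0.2057  0.1259] tilt [ 0.e+00  1.e-04 -1.e+00] yawy 10.52 rz turn -0.08 shift mm [-1.000e-01  0.000e+00  1.039e+02] (if no turn [-1.000e-01  0.000e+00  1.039e+02] ) w 0.06 ff 0.0
```

>>> apply_moves:
  series:
    - [[0, 0, 0.035], [0, 0, 0], 0.4]
    - [[0, 0, 0.035], [0, 0, 0], 0.4]
    - [[0, 0, 0.02], [0, 0, 0], 0.4]
    - [[0, 0, 0.01], [0, 0, 0], 0.4]
    - [[0, 0, 0.003], [0, 0, 0], 0.4]

```text
time: 15.6
ee_pos: [0.5625, -0.2055, 0.0213]
ee_rot: [-2.006, -2.415, 0.001]
force: [-0.5, -0.9, 0.5]
width: 0.0596
finger_force: 0.0
```

>>> apply_moves:
  series:
    - [[0, 0, 0], [0, 0, 0], 0.4]
    - [[0, 0, 0], [0, 0, 0], -0.2]
    - [[0, 0, 0], [0, 0, 0], -0.6]
    - [[0, 0, 0], [0, 0, 0], -0.8]
    - [[0, 0, 0], [0, 0, 0], -0.8]

```text
time: 16.02
ee_pos: [0.5637, -0.2066, 0.0241]
ee_rot: [2.006, 2.415, 0.001]
force: [-1.4, 1.6, 6.9]
width: 0.0236
finger_force: 39.0
```

>>> apply_moves:
  series:
    - [[0, 0, 0], [0, 0, 0], -0.8]
    - [[0, 0, 0], [0, 0, 0], -0.8]

```text
time: 16.18
ee_pos: [0.5636, -0.2066, 0.0241]
ee_rot: [2.006, 2.415, 0.001]
force: [-1.2, 2.0, 6.1]
width: 0.0239
finger_force: 39.0
```

>>> apply_moves:
  series:
    - [[0, 0, -0.01], [0, 0, 0], -0.8]
    - [[0, 0, -0.03], [0, 0, 0], -0.8]
    - [[0, 0, -0.035], [0, 0, 3.5], -0.8]
    - [[0, 0, -0.025], [0, 0, 3.5], -0.8]
    - [[0, 0, 0], [0, 0, 0], -0.8]

```text
time: 16.6
ee_pos: [0.5651, -0.2073, 0.1295]
ee_rot: [2.149, 2.279, 0.005]
force: [0.4, -0.8, 0.4]
width: 0.0238
finger_force: 39.3
```

```bash
python3 -c "
from h import *
plan([.487,.171,.12],3.6)"
```

```text
t 16.6 pos [ 0.5651 -0.2073  0.1295] tilt [ 0.0086 -0.0038 -1.    ] yawy 3.37 rz turn -0.23 shift mm [382.4 -54.2   9.5] (if no turn [382.2 -55.8   7.4] ) w 0.0238 ff 39.33250308036804
```

>>> apply_moves:
  series:
    - [[0.012, -0.001, 0], [0, 0, 0], -0.8]
    - [[0.036, -0.005, 0], [0, 0, 0], -0.8]
    - [[0.036, -0.005, 0], [0, 0, 0], -0.8]
    - [[0.036, -0.005, 0], [0, 0, 0], -0.8]
    - [[0.036, -0.005, 0], [0, 0, 0], -0.8]

```text
time: 17.02
ee_pos: [0.531, -0.05, 0.122]
ee_rot: [-2.15, -2.289, 0.001]
force: [1.4, 0.5, -0.8]
width: 0.0238
finger_force: 39.4
```

>>> apply_moves:
  series:
    - [[0.036, -0.005, 0], [0, 0, 0], -0.8]
    - [[0.036, -0.005, 0], [0, 0, 0], -0.8]
    - [[0.036, -0.005, 0], [0, 0, 0], -0.8]
    - [[0.036, -0.005, 0], [0, 0, 0], -0.8]
    - [[0.036, -0.005, 0], [0, 0, 0], -0.8]

```text
time: 17.43
ee_pos: [0.4946, 0.1281, 0.1222]
ee_rot: [-2.149, -2.29, 0.001]
force: [1.5, -1.2, -1.5]
width: 0.0237
finger_force: 39.4
```

>>> apply_moves:
  series:
    - [[0.036, -0.005, 0], [0, 0, 0], -0.8]
    - [[0.008, -0.001, 0], [0, 0, 0], -0.8]
    - [[0, 0, 0], [0, 0, 0], -0.8]
    - [[0, 0, 0], [0, 0, 0], -0.8]

```text
time: 17.77
ee_pos: [0.4868, 0.1697, 0.1222]
ee_rot: [-2.149, -2.291, 0.001]
force: [0.3, -0.6, -0.6]
width: 0.0241
finger_force: 39.4
```

```bash
python3 -c "
from h import *
plan([.487,.171,.0261],3.6)"
```

```text
t 17.7667 pos [0.4868 0.1697 0.1222] tilt [-9.e-04 -4.e-04 -1.e+00] yawy 3.67 rz turn 0.07 shift mm [ 1.3  0.3 96.1] (if no turn [ 1.3  0.4 96.1] ) w 0.0241 ff 39.370320439338684
```

Same descent as before: 94 mm, then small steps to contact.

>>> apply_moves:
  series:
    - [[0.001, 0, 0.03], [0, 0, 0], -0.8]
    - [[0, 0, 0.03], [0, 0, 0], -0.8]
    - [[0, 0, 0.02], [0, 0, 0], -0.8]
    - [[0, 0, 0.01], [0, 0, 0], -0.8]
    - [[0, 0, 0.004], [0, 0, 0], -0.8]

```text
time: 18.18
ee_pos: [0.4868, 0.1694, 0.0271]
ee_rot: [-2.151, -2.287, 0.004]
force: [0.2, -0.3, 0.6]
width: 0.0239
finger_force: 39.4
```

>>> apply_moves:
  series:
    - [[0, 0, 0.0015], [0, 0, 0], -0.8]
    - [[0, 0, 0.001], [0, 0, 0], -0.8]
    - [[0, 0, 0], [0, 0, 0], -0.8]
    - [[0, 0, 0], [0, 0, 0], -0.8]

```text
time: 18.52
ee_pos: [0.4878, 0.1707, 0.0271]
ee_rot: [2.15, 2.289, 0.002]
force: [0.2, 0.5, -0.5]
width: 0.0241
finger_force: 39.4
```

>>> apply_moves:
  series:
    - [[0, 0, 0.0007], [0, 0, 0], -0.8]
    - [[0, 0, 0], [0, 0, 0], -0.8]
    - [[0, 0, 0], [0, 0, 0], -0.3]
    - [[0, 0, 0], [0, 0, 0], 0.2]
    - [[0, 0, 0], [0, 0, 0], 0.4]

```text
time: 18.93
ee_pos: [0.4873, 0.1707, 0.0254]
ee_rot: [-2.151, -2.29, 0.0]
force: [-0.1, 0.2, 0.3]
width: 0.053
finger_force: 0.0
```

>>> apply_moves:
  series:
    - [[0, 0, 0], [0, 0, 0], 0.4]
    - [[0, 0, -0.01], [0, 0, 0], 0.4]
    - [[0, 0, -0.035], [0, 0, 0], 0.4]
    - [[0, 0, -0.035], [0, 0, 0], 0.4]
    - [[0, 0, -0.02], [0, 0, 0], 0.4]

```text
time: 19.35
ee_pos: [0.4881, 0.1709, 0.1294]
ee_rot: [2.15, 2.289, 0.005]
force: [0.7, -0.4, -0.9]
width: 0.0596
finger_force: 0.0
```

```bash
python3 -c "
from h import *
plan([.5518,-.156,.125],10.6)"
```

```text
t 19.35 pos [0.4881 0.1709 0.1294] tilt [ 3.4e-03  9.0e-04 -1.0e+00] yawy 3.59 rz turn -7.01 shift mm [-333.     2.5    4.4] (if no turn [-330.2   43.2    4.3] ) w 0.0596 ff 0.0
```

>>> apply_moves:
  series:
    - [[-0.015, 0.003, 0], [0, 0, 0], 0.4]
    - [[-0.036, 0.0045, 0], [0, 0, 0], 0.4]
    - [[-0.036, 0.0045, 0], [0, 0, 0], 0.4]
    - [[-0.036, 0.0045, 0], [0, 0, 0], 0.4]
    - [[-0.036, 0.0045, 0], [0, 0, 0], 0.4]

```text
time: 19.77
ee_pos: [0.5182, 0.0117, 0.1263]
ee_rot: [2.15, 2.29, 0.001]
force: [0.2, -0.2, 0.4]
width: 0.0602
finger_force: 0.0
```

>>> apply_moves:
  series:
    - [[-0.036, 0.0045, 0], [0, 0, 0], 0.4]
    - [[-0.036, 0.0045, 0], [0, 0, 0], 0.4]
    - [[-0.036, 0.0045, 0], [0, 0, 0], 0.4]
    - [[-0.036, 0.0045, 0], [0, 0, 0], 0.4]
    - [[-0.027, 0.006, 0], [0, 0, -4], 0.4]

```text
time: 20.18
ee_pos: [0.5527, -0.1587, 0.1262]
ee_rot: [2.072, 2.361, 0.0]
force: [-0.3, 0.8, -1.0]
width: 0.0596
finger_force: 0.0
```

>>> apply_moves:
  series:
    - [[0, 0, 0], [0, 0, -3], 0.4]
    - [[0, 0, 0], [0, 0, 0], 0.4]
    - [[0, 0, 0], [0, 0, 0], 0.4]

```text
time: 20.43
ee_pos: [0.5527, -0.1557, 0.1257]
ee_rot: [-2.009, -2.415, -0.0]
force: [-0.1, -0.5, 0.4]
width: 0.0599
finger_force: 0.0
```

```bash
python3 -c "
from h import *
from cell import r
import cv2
plan([.5518,-.156,.022],10.6)
c=r.camera('wrist');cv2.imwrite('pics/w4.png',c['frame'][:,:,::-1])
print([proj(c,p).round() for p in([.5518,-.156,.052],)])"
```

```text
t 20.4333 pos [ 0.5527 -0.1557  0.1257] tilt [-1.e-04  2.e-04 -1.e+00] yawy 10.47 rz turn -0.13 shift mm [-1.000e-01 -9.000e-01  1.037e+02] (if no turn [-1.000e-01 -9.000e-01  1.037e+02] ) w 0.0599 ff 0.0
[array([312., 260.])]
```

View pics/w4.png

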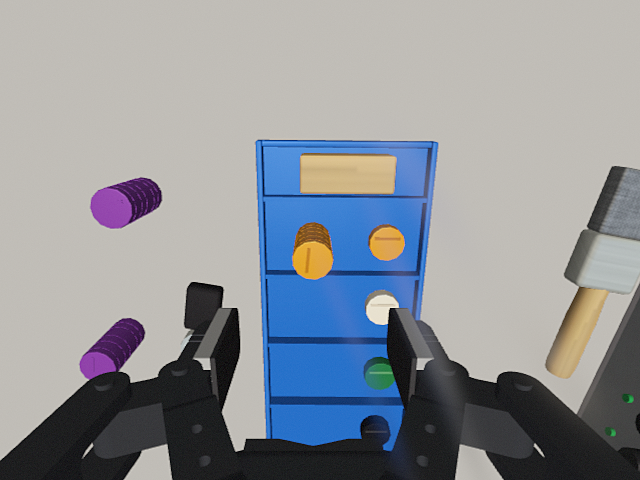

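Sandstone's top is at (313,259), against a prediction of (312,260), so it is aligned. The trims are all in place.

>>> apply_moves:
  series:
    - [[0, 0, 0.035], [0, 0, 0], 0.4]
    - [[0, 0, 0.035], [0, 0, 0], 0.4]
    - [[0, 0, 0.02], [0, 0, 0], 0.4]
    - [[0, 0, 0.01], [0, 0, 0], 0.4]
    - [[0, 0, 0.003], [0, 0, 0], 0.4]

```text
time: 20.9
ee_pos: [0.5523, -0.155, 0.0212]
ee_rot: [-2.006, -2.415, 0.001]
force: [0.6, -0.1, 0.7]
width: 0.0596
finger_force: 0.0
```

>>> apply_moves:
  series:
    - [[0, 0, 0], [0, 0, 0], 0.4]
    - [[0, 0, 0], [0, 0, 0], -0.2]
    - [[0, 0, 0], [0, 0, 0], -0.6]
    - [[0, 0, 0], [0, 0, 0], -0.8]
    - [[0, 0, 0], [0, 0, 0], -0.8]

```text
time: 21.32
ee_pos: [0.5535, -0.1561, 0.0238]
ee_rot: [2.006, 2.415, 0.001]
force: [-1.5, 0.3, 7.1]
width: 0.0237
finger_force: 38.9
```

>>> apply_moves:
  series:
    - [[0, 0, 0], [0, 0, 0], -0.8]
    - [[0, 0, 0], [0, 0, 0], -0.8]

```text
time: 21.48
ee_pos: [0.5534, -0.1561, 0.0238]
ee_rot: [2.006, 2.415, 0.001]
force: [-1.7, 0.6, 5.6]
width: 0.0238
finger_force: 38.9
```

>>> apply_moves:
  series:
    - [[0, 0, -0.01], [0, 0, 0], -0.8]
    - [[0, 0, -0.03], [0, 0, 0], -0.8]
    - [[0, 0, -0.035], [0, 0, 3.5], -0.8]
    - [[0, 0, -0.025], [0, 0, 3.5], -0.8]
    - [[0, 0, 0], [0, 0, 0], -0.8]

```text
time: 21.9
ee_pos: [0.555, -0.1566, 0.129]
ee_rot: [2.149, 2.28, 0.006]
force: [0.9, -0.9, 0.0]
width: 0.0237
finger_force: 39.4
```

```bash
python3 -c "
from h import *
plan([.4907,.113,.12],3.6)"
```

```text
t 21.9 pos [ 0.555  -0.1566  0.129 ] tilt [ 0.0086 -0.003  -1.    ] yawy 3.37 rz turn -0.23 shift mm [273.1 -47.2   9. ] (if no turn [273.  -48.4   7.6] ) w 0.0237 ff 39.35521066188812
```

>>> apply_moves:
  series:
    - [[0.012, -0.001, 0], [0, 0, 0], -0.8]
    - [[0.036, -0.006, 0], [0, 0, 0], -0.8]
    - [[0.036, -0.006, 0], [0, 0, 0], -0.8]
    - [[0.036, -0.006, 0], [0, 0, 0], -0.8]
    - [[0.036, -0.006, 0], [0, 0, 0], -0.8]

```text
time: 22.32
ee_pos: [0.5167, 0.0002, 0.1216]
ee_rot: [-2.149, -2.289, 0.001]
force: [0.4, 0.5, -0.4]
width: 0.024
finger_force: 39.4
```

>>> apply_moves:
  series:
    - [[0.036, -0.006, 0], [0, 0, 0], -0.8]
    - [[0.036, -0.006, 0], [0, 0, 0], -0.8]
    - [[0.036, -0.006, 0], [0, 0, 0], -0.8]
    - [[0.008, -0.001, 0], [0, 0, 0], -0.8]
    - [[0, 0, 0], [0, 0, 0], -0.8]

```text
time: 22.73
ee_pos: [0.4906, 0.1151, 0.1218]
ee_rot: [-2.145, -2.294, 0.002]
force: [0.6, -0.6, -0.8]
width: 0.0237
finger_force: 39.4
```

>>> apply_moves:
  series:
    - [[0, 0, 0], [0, 0, 0], -0.8]
    - [[0, 0, 0], [0, 0, 0], -0.8]

```text
time: 22.9
ee_pos: [0.4918, 0.112, 0.122]
ee_rot: [-2.151, -2.289, 0.001]
force: [-0.1, -0.1, -0.7]
width: 0.0236
finger_force: 39.4
```

```bash
python3 -c "
from h import *
plan([.4907,.113,.0258],3.6)"
```

```text
t 22.9 pos [0.4918 0.112  0.122 ] tilt [-7.e-04 -3.e-04 -1.e+00] yawy 3.57 rz turn -0.03 shift mm [ 1.  -1.1 96.2] (if no turn [ 1.1 -1.  96.2] ) w 0.0236 ff 39.38749551773071
```

>>> apply_moves:
  series:
    - [[0.001, -0.001, 0.03], [0, 0, 0], -0.8]
    - [[0, 0, 0.03], [0, 0, 0], -0.8]
    - [[0, 0, 0.02], [0, 0, 0], -0.8]
    - [[0, 0, 0.01], [0, 0, 0], -0.8]
    - [[0, 0, 0.004], [0, 0, 0], -0.8]

```text
time: 23.32
ee_pos: [0.4904, 0.1127, 0.0269]
ee_rot: [-2.151, -2.287, 0.003]
force: [-0.1, 0.5, -0.4]
width: 0.0239
finger_force: 39.4
```

>>> apply_moves:
  series:
    - [[0, 0, 0.0015], [0, 0, 0], -0.8]
    - [[0, 0, 0.001], [0, 0, 0], -0.8]
    - [[0, 0, 0.0003], [0, 0, 0], -0.8]
    - [[0, 0, 0], [0, 0, 0], -0.8]

```text
time: 23.65
ee_pos: [0.4914, 0.1137, 0.0265]
ee_rot: [2.15, 2.289, 0.002]
force: [0.5, -0.7, -0.0]
width: 0.0237
finger_force: 39.4
```

>>> apply_moves:
  series:
    - [[0, 0, 0.0005], [0, 0, 0], -0.8]
    - [[0, 0, 0], [0, 0, 0], -0.8]
    - [[0, 0, 0], [0, 0, 0], -0.3]
    - [[0, 0, 0], [0, 0, 0], 0.2]
    - [[0, 0, 0], [0, 0, 0], 0.4]

```text
time: 24.07
ee_pos: [0.4908, 0.1138, 0.0251]
ee_rot: [2.151, 2.29, -0.0]
force: [0.3, 0.4, 0.1]
width: 0.0528
finger_force: 0.0
```

>>> apply_moves:
  series:
    - [[0, 0, 0], [0, 0, 0], 0.4]
    - [[0, 0, -0.01], [0, 0, 0], 0.4]
    - [[0, 0, -0.035], [0, 0, 0], 0.4]
    - [[0, 0, -0.035], [0, 0, 0], 0.4]
    - [[0, 0, -0.035], [0, 0, 0], 0.4]

```text
time: 24.48
ee_pos: [0.4905, 0.1137, 0.1421]
ee_rot: [-2.151, -2.29, 0.001]
force: [0.0, -0.2, 0.7]
width: 0.06
finger_force: 0.0
```

>>> apply_moves:
  series:
    - [[-0.036, 0, -0.01], [0, 0, 0], 0.4]
    - [[-0.036, 0, 0], [0, 0, 0], 0.4]
    - [[-0.036, 0, 0], [0, 0, 0], 0.4]
    - [[0, 0, 0], [0, 0, 0], 0.4]
    - [[0, 0, 0], [0, 0, 0], 0.4]

```text
time: 24.9
ee_pos: [0.4976, 0.0046, 0.1508]
ee_rot: [2.154, 2.286, 0.001]
force: [-0.1, -0.1, 0.1]
width: 0.0599
finger_force: 0.0
```

```bash
python3 -c "
from h import *
from cell import r
import cv2,numpy as np
w=r.camera('wrist')['frame'];s=r.camera('scene')['frame'];t=r.camera('top');pk=t['frame']
a=cv2.resize(s[150:430,190:430],(400,467));b=cv2.resize(w,(400,300))
b=np.vstack([b,cv2.resize(pk[235:290,155:310],(400,142)),np.zeros((25,400,3),np.uint8)])
cv2.imwrite('pics/end.png',np.hstack([a,b])[:,:,::-1])
for n,p in zip('bsln',[(.4798,.2867),(.4833,.229),(.487,.171),(.4907,.113)]):print(n,proj(t,[*p,.054]).round(1))"
```

```text
b [183.5 259.2]
s [211.1 258. ]
l [238.9 256.7]
n [266.8 255.4]
```

View pics/end.png

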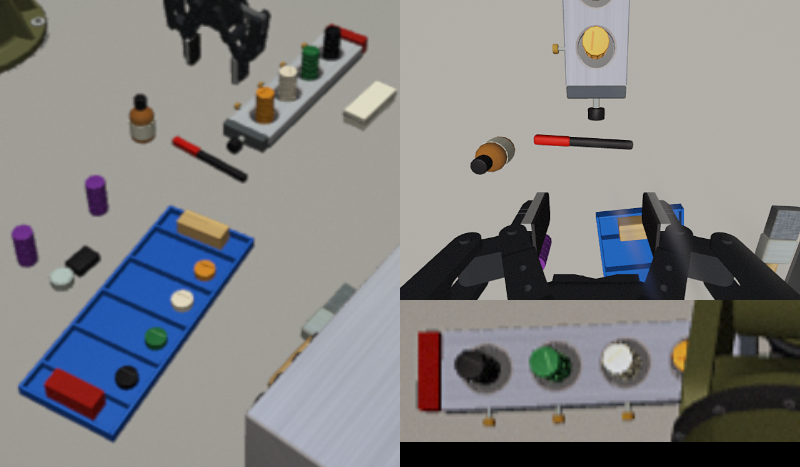

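All four plugs stand upright in the wells, in the order basalt, serpentinite, limestone, sandstone from the red cap. Basalt's top in the last top view is near (182,258), against an expected (183.5,259). The four trims are untouched and the arm is clear.

```bash
python3 -c "
from cell import r
print(r.hand_in())"
```

```text
the job is handed in; nothing more can be done
None
```

The job is handed in, with no verdict returned: the final pictures show basalt, serpentinite, limestone and sandstone upright in wells 1 to 4 from the red cap, and the four trims still in their tray cells.

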